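Slide the tin round the jars and press it home in its bay

TASK

Put the short food tin away in the small wooden bay: push it along the worktop, never gripping, lifting or tipping it, out round the two small jars that stand between it and the bay and in through the bay's mouth. Then press it home against the sprung pad inside, gently, with about 10 N for a moment and never much more, and leave it standing against the pad. Let nothing touch the jars, and leave the salt shaker and the pepper mill where they stand.

Things in the scene. Friction and masses are not known exactly. Their poses are not given: they have to be found in the camera images.
- tin_center (a point): centre (29 mm above its underside) of the short round food tin: upright metal cylinder, 75 mm in diameter, 58 mm tall, loose, 0.18 to 0.36 kg. Too wide for most grippers; sliding it on the worktop takes 0.5 to 2 N, which comes on top of what reaches the bay's pad.
- bay: low wooden storage bay fixed to the worktop. Origin: worktop level, middle of the mouth; x points into the bay, away from the robot, z up. Two rails, 30 mm high and 14 mm thick, 84 mm clear between them (4 mm spare each side of the tin), centred on y = 0, run from x = 20 to 125 mm; from x = -6 to 20 mm they splay out to about 100 mm clear. A roof at z = 66 to 74 mm covers x = 50 to 125 mm.
- bay_back: rear of the bay, with a sprung rubber pad under the roof on y = 0 (44 mm wide, z = 10 to 50 mm); same origin and axes as bay. The pad's face is set anywhere from x = 50 to 85 mm, not measured: feel for it (the tin's centre is then at x = 12 to 47 mm). It yields 1 mm per 4 N, up to 10 mm; let go, it pushes the tin back 1 to 4 mm until friction holds the tin against it.
- bottle: smaller jar, of brown glass with a white cap, 37 mm in diameter, 68 mm tall, loose; origin: centre of its underside. It and jar stand in a row along x, too close for the tin to pass between, between the tin's start and the bay; either may be the nearer. The way round is past the end nearest the robot. The worktop's front edge is at x = 0.33 m.
- jar: small round spice jar with a pale cap, 45 mm in diameter, 83 mm tall, loose; origin: centre of its underside. The other of the two jars in the row.
- salt: salt shaker, 44 mm in diameter and 90 mm tall, loose bystander; origin at the centre of its underside.
- mill: wooden pepper mill, 58 mm in diameter and 170 mm tall, loose bystander; origin at the centre of its underside.
Mind the look-alikes: they are no part of the job. Leave any pink look-alike of the part that bears tin_center alone.

How it is judged (in metres and radians):
On the way, in this order (a step that is already met when the one before it is completed fails the run):
1. the tin stands in line in the bay's mouth (its centre less than 30 mm before the mouth, within 12 mm of the bay's centre line) (x of tin_center in the frame of bay above -0.03 m and y of tin_center in the frame of bay between -0.012 and 0.012 m), for 0.05 s.
2. the tin is pressed against the pad with more than 5 N for 0.2 s (contact force between tin and bay_back above 5 N), for 0.2 s.
At the end, for the whole second after the job is handed in: The tin stands upright and at rest on the worktop inside the bay (its centre more than 8 mm inside the mouth and within 7 mm of the centre line), still touching the sprung pad (more than 0.1 N) (contact force between tin and bay_back above 0.1 N and x of tin_center in the frame of bay above 0.008 m and y of tin_center in the frame of bay between -0.007 and 0.007 m and height (world z) of tin_center below 0.033 m and angle between tin_center's own z axis and vertical below 0.05 rad and linear speed of tin below 0.01 m/s).
It fails at once if the tin is pushed against the bay or its pad with more than 16 N (contact force between tin and bay above 16 N).
It fails at once if the fingers push or grip the tin with more than 18 N (contact force between the fingers and tin above 18 N).
It fails at once if the tin is lifted more than 8 mm or tipped more than 0.2 rad (height (world z) of tin_center above 0.037 m or angle between tin_center's own z axis and vertical above 0.2 rad).
It fails at once if the tin or the robot touches one of the two jars (more than 0.5 N), or a jar is moved 5 mm (contact force between any of tin, the arm, the fingers and bottle above 0.5 N or contact force between any of tin, the arm, the fingers and jar above 0.5 N or distance of any of bottle, jar from where it was at the start of the episode above 0.005 m).
It fails at once if the salt shaker or the pepper mill is moved more than 10 mm (distance of any of salt, mill from where it was at the start of the episode above 0.01 m).
It also fails if it takes over 72 s, if anything falls off the work surface, if the arm or the gripper's body presses on something with over 40 N, if the wrist force passes 120 N, or if a joint passes its speed limit or range.

ROBOT

A 7-joint arm with a two-finger parallel gripper is mounted at the origin on a cart in front of the work surface, level with it; the furniture and walls round the work are solid. World frame = base frame: x ahead of the robot, y to its left, z up, the work surface at z = 0. Lengths are in m, angles in degrees, forces in N, time in s.
With the tool pointing down it reaches from about 0.425 to 0.875 m from the base axis. Payload 4.7 kg.
Tool frame: the origin (TCP) lies at the very end of the fingers, on their centre line; the grasp point (between the pads) lies 19 mm behind it; z points along the fingers, x is the direction in which the jaws open and shut, and the axes are right-handed (so a half turn about z gives the same grasp; the last joint's range is limited). The gripper opens to 87 mm and grips with 3 to 60 N. Pads are 19 mm wide; open, the fingers measure 117 mm over their backs; the gripper's body (75 mm by 190 mm) begins 51 mm behind the grasp point.
Start: joints at [-74.651, 18.392, -4.016, 83.108, 1.295, 78.541, -3.26], TCP at [0.163, 0.629, 0.223] pointing down, gripper open.
Joint ranges: [-163.93, 163.93], [-17.29, 119.83], [-79.2, 71.16], [3.27, 140.29], [-89.18, 269.18], [5.43, 117.66], [-154.24, 154.24]. Speed limits (degrees/s): [147.25, 147.25, 180, 180, 180, 180, 180].

INTERFACE

Orientations are given as [roll, pitch, yaw] about the fixed x, y, z axes, in that order (R = Rz(yaw) Ry(pitch) Rx(roll)).
In Python, from cell import sensors, vision, env gives the robot as it stands.
- The arm moves only by the shell command python3 -m inch 'ROWS' [OPENING] [FORCE]. ROWS is a JSON object of lists of equal length, an entry for each row: "dp": the shift along the tool's x, y, z in m, a list of three; "turn": the turn about the tool's z in degrees. A call has 1 to 8 rows; each row shifts and turns the commanded pose from where the row before left it, along the tool's axes as they then stand; what a row does not reach is not made up. A row lasts 1/8 s, in which the tool goes at most 62.5 mm and 10.7 degrees, less where a joint would pass 70% of its speed; a pose out of reach is approached as far as the arm can. A call is refused whole if a number of a shift passes 0.0625 or a number of a turn 10.7, either way. A call with a gripper value outside its range is refused whole. OPENING is the closure, from -1 (fully open) to 1 (shut), set as the call begins (- or left out, the last holds). The fingers move at their own pace and stop on an object; FORCE is the grip in N (left out, the last holds). Time passes only in rows, so rows that do not move let the fingers close. It gives the time, the measured TCP pose, the force and the opening at its end, in the units of the state.
- sensors.get_obs(): the state, without advancing time (a new reading comes with each control period).
- vision.read_camera(name): name is "side" or "top"; returns the picture (400x640x3 uint8, blue, green, red); there is no depth.
- vision.get_calibration(name): a dict with "K" (3x3 intrinsics, pixels), "pose" (4x4, takes a point from camera to world coordinates). Camera axes: x right, y down, z forward; pixel columns grow to the right and rows downward; lengths in m; the calibration is good to about 2 mm. A picture is of the moment at which its call begins. get_calibration takes no time and is no camera call.
- env.sign_off(): hands the job in, once; it reports no verdict.
The state is a dict: "time_s": time; "qpos": joint angles; "joint_velocities": joint speeds; "effort": joint torques, N m; "tool_pos": TCP position; "tool_rot": TCP orientation; "force": force on the tool from outside, world axes, zero at the start; "wrist_torque": the same for the moment, N m; "grip_width": finger opening in m.
Only numpy, scipy, OpenCV 4.12 (cv2) and the standard library are available. Lean on these libraries where they do the work, as an engineer would, in place of code of your own. Each camera call takes 0.05 s, during which the arm holds its last target.

## Working session

There is one attempt and no reset: what is moved stays moved. The work goes in short steps, Python scripts to look and compute and a shell command to move; the robot and the scene stay as the last step left them, time stands still between calls to the robot, and variables do not carry over. Pictures are saved under pics/ and viewed, and the job is handed in when it is done.

```bash
ls; mkdir -p pics; python3 - <<'E'
from cell import sensors, vision
import cv2, numpy as np
np.set_printoptions(precision=4,suppress=True)
o=sensors.get_obs()
for k,v in o.items(): print(k,v)
for n in ("side","top"):
    cv2.imwrite(f"pics/{n}0.png",vision.read_camera(n))
    c=vision.get_calibration(n); print(n,c["K"],c["pose"])
E
```

```text
pics
time_s 0.0
qpos [-74.6471  18.4377  -4.0146  83.177    1.2946  78.5414  -3.2617]
joint_velocities [ 0.0949 -0.0071 -0.0228  0.0382  0.0219 -0.0091  0.0636]
effort [  0.0002 -49.1309  -0.4037 -31.2516  -0.0639   0.0439   0.0002]
tool_pos [0.1632 0.6286 0.2215]
tool_rot [179.9941   0.1109  75.4542]
force [-0.222  -0.1337 -0.8456]
wrist_torque [ 0.0188  0.0354 -0.0349]
grip_width 0.08680402368994682
side [[456.2924   0.     323.9592]
 [  0.     456.2924 202.4759]
 [  0.       0.       1.    ]] [[-0.9542 -0.1624  0.2512  0.323 ]
 [-0.2989  0.4809 -0.8242  0.4708]
 [ 0.0131 -0.8616 -0.5075  0.5676]
 [ 0.      0.      0.      1.    ]]
top [[402.2811   0.     321.5667]
 [  0.     402.2811 199.3962]
 [  0.       0.       1.    ]] [[ 0.0024 -0.9985  0.0549  0.5607]
 [-0.9998 -0.0035 -0.0198 -0.351 ]
 [ 0.0199 -0.0548 -0.9983  0.9512]
 [ 0.      0.      0.      1.    ]]
```

View pics/top0.png

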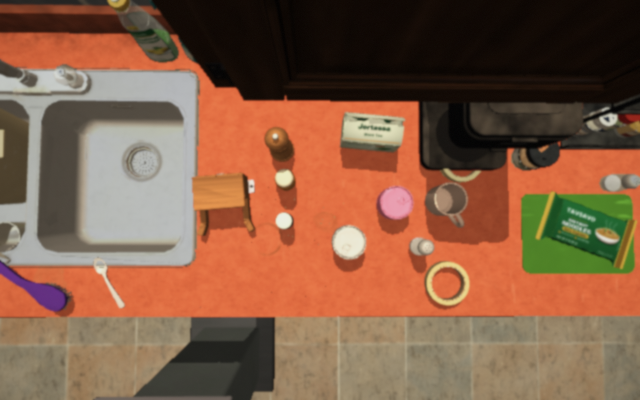

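View pics/side0.png

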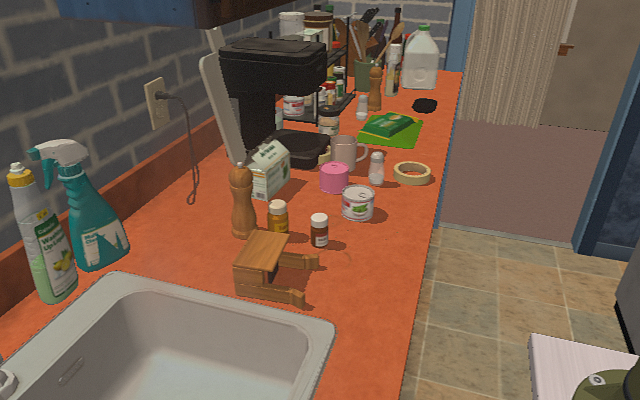

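The top view shows these candidates for the tin:
- The pale metal tin at (349,242).
- The pink look-alike at (395,203).
- The masking-tape ring at (447,284).
- The mug at (446,200).

I choose the metal tin at (349,242). The caps are at (284,221) and (285,179), the mill at (278,140), the salt at (421,246), and the bay at (225,200) with its mouth facing down in the picture. I'll check this with a close crop.

```bash
python3 - <<'E'
import cv2,numpy as np
t=cv2.imread("pics/top0.png")[110:310,180:460]; s=cv2.imread("pics/side0.png")[140:320,220:420]
cv2.imwrite("pics/ct.png",cv2.resize(t,None,fx=2.85,fy=2.85,interpolation=cv2.INTER_CUBIC))
cv2.imwrite("pics/cs.png",cv2.resize(s,None,fx=3.2,fy=3.2,interpolation=cv2.INTER_CUBIC))
E
```

```text
(no output)
```

View pics/ct.png

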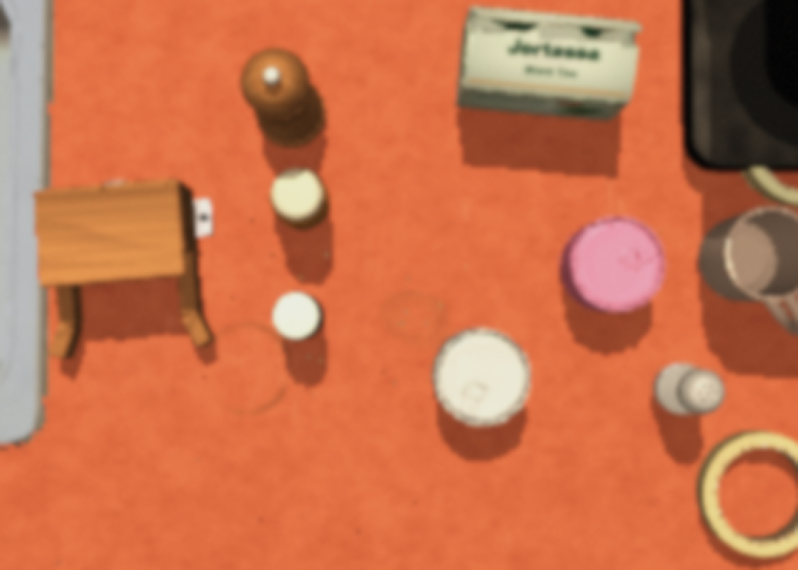

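View pics/cs.png

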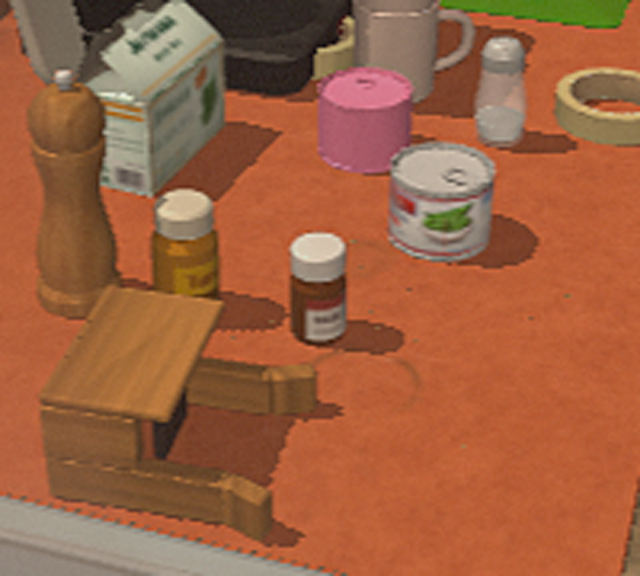

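The crops confirm it. The metal-and-white tin with the green label is at crop (482,378), and the pink one is a separate tin. The bottle (brown, white cap) is the jar nearer the robot, and the bay's roof and splayed rail ends are visible. Next I'll measure.

```bash
cat > h.py <<'E'
import numpy as np, cv2
from cell import vision
def ray(n,u,v,z):
    c=vision.get_calibration(n);K=np.array(c["K"]);T=np.array(c["pose"])
    d=T[:3,:3]@np.linalg.inv(K)@[u,v,1.]; o=T[:3,3]
    return (o+d*(z-o[2])/d[2])[:2]
def blob(img,lo,hi,box):
    x0,y0,x1,y1=box
    h=cv2.cvtColor(img[y0:y1,x0:x1],cv2.COLOR_BGR2HSV)
    m=cv2.inRange(h,np.array(lo),np.array(hi))
    cs,_=cv2.findContours(m,cv2.RETR_EXTERNAL,cv2.CHAIN_APPROX_NONE)
    c=max(cs,key=cv2.contourArea); c=cv2.convexHull(c)
    (a,b),r=cv2.minEnclosingCircle(c); A=cv2.contourArea(c); M=cv2.moments(c)
    return M['m10']/M['m00']+x0,M['m01']/M['m00']+y0,2*np.sqrt(A/np.pi)+1,2*r
E
python3 - <<'E'
from h import *
np.set_printoptions(precision=4,suppress=True)
t=cv2.imread("pics/top0.png")
for n,lo,hi,box,z in [("tin",(0,0,110),(179,110,255),(325,218,375,270),.058),
 ("bottle",(0,0,110),(179,110,255),(268,205,305,240),.068),
 ("jar",(15,0,120),(60,130,255),(268,162,305,200),.083),
 ("salt",(0,0,90),(179,100,255),(402,232,440,262),.06)]:
    u,v,d,e=blob(t,lo,hi,box); p=ray("top",u,v,z)
    print(n,round(u,1),round(v,1),p,"diam mm",d/402.3*(.951-z)*1000,e/402.3*(.951-z)*1000)
f=lambda x,y:(180+(x+.5)/2.85-.5,110+(y+.5)/2.85-.5)
for nm,x,y,z in [("roofFL",40,286,.074),("roofFR",188,272,.074),("roofBL",36,193,.074),("roofBR",182,182,.074),
  ("railL inner tip",72,352,.03),("railL outer tip",53,357,.03),("railR outer tip",212,335,.03),("railR inner tip",194,346,.03),
  ("L inner bend",77,318,.03),("R inner bend",183,313,.03),("R outer bend",197,308,.03),("L outer bend",58,318,.03)]:
    print(nm,ray("top",*f(x,y),z))
c=cv2.resize(t[160:260,180:280],None,fx=6,fy=6,interpolation=cv2.INTER_CUBIC);cv2.imwrite("pics/bay.png",c)
E
```

```text
tin 348.5 241.9 [ 0.5157 -0.4287] diam mm 77.33999427858951 77.30975193494947
bottle 283.6 220.4 [ 0.5631 -0.2856] diam mm 39.09622628726895 38.249322690686384
jar 284.0 178.1 [ 0.6543 -0.2867] diam mm 39.63753711090325 39.80550500014929
salt 421.2 246.2 [ 0.5065 -0.5898] diam mm 46.215869557285004 52.644806932282926
roofFL [ 0.5849 -0.0913]
roofFR [ 0.5959 -0.2033]
roofBL [ 0.656  -0.0869]
roofBR [ 0.6649 -0.1979]
railL inner tip [ 0.5336 -0.1046]
railL outer tip [ 0.5296 -0.0897]
railR outer tip [ 0.5474 -0.2157]
railR inner tip [ 0.5386 -0.2014]
L inner bend [ 0.5607 -0.1081]
R inner bend [ 0.5649 -0.1923]
R outer bend [ 0.5689 -0.2034]
L outer bend [ 0.5607 -0.093 ]
```

View pics/bay.png

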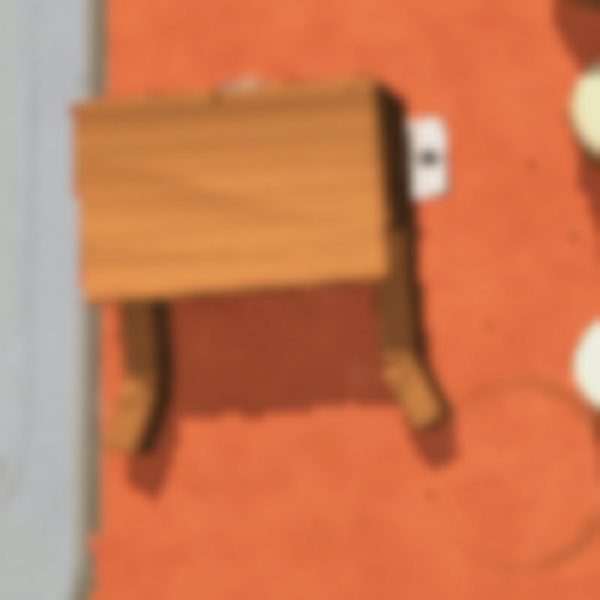

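```bash
python3 - <<'E'
from h import *
np.set_printoptions(precision=4,suppress=True)
g=lambda x,y:(180+(x+.5)/6-.5,160+(y+.5)/6-.5)
L=[(88,302,.074,50,56),(390,276,.074,50,-56),(73,103,.074,125,56),(375,80,.074,125,-56),
(105,447,.03,-6,64),(135,451,.03,-6,50),(418,428,.03,-6,-50),(445,410,.03,-6,-64),(385,362,.03,20,-42),(410,350,.03,20,-56),(153,380,.03,20,42),(124,380,.03,20,56)]
P=np.array([ray("top",*g(a,b),z) for a,b,z,_,_ in L]);Q=np.array([l[3:] for l in L])/1000
for idx in (range(12),range(4),range(4,12)):
    i=list(idx);p=P[i];q=Q[i];pc=p.mean(0);qc=q.mean(0)
    th=np.arctan2(*(np.sum((q-qc)[:,0]*(p-pc)[:,1]-(q-qc)[:,1]*(p-pc)[:,0]),np.sum((q-qc)*(p-pc))))
    R=np.array([[np.cos(th),-np.sin(th)],[np.sin(th),np.cos(th)]]);t=pc-R@qc
    print(np.degrees(th),t,"\n",1000*(p-(q@R.T+t)) if len(i)==12 else "")
    if len(i)==12:
        for n,x in dict(tin=(.5157,-.4287),bottle=(.5631,-.2856),jar=(.6543,-.2867)).items(): print(n,(np.array(x)-t)@R*1000)
# side view cross-check
s=cv2.imread("pics/side0.png")
cv2.imwrite("pics/s2.png",cv2.resize(s[220:320,220:340],None,fx=6,fy=6,interpolation=cv2.INTER_CUBIC))
cv2.imwrite("pics/s3.png",cv2.resize(s[175:260,300:400],None,fx=6,fy=6,interpolation=cv2.INTER_CUBIC))
E
```

```text
5.197070110926113 [ 0.541  -0.1506] 
 [[-0.558  -2.1483]
 [-0.9602  0.8056]
 [-3.0582 -2.1145]
 [-4.2919  0.3678]
 [ 2.3425  0.4605]
 [-0.4139  3.0935]
 [-0.5924 -3.8968]
 [ 4.972  -0.085 ]
 [-0.789  -1.423 ]
 [ 2.5198  3.1137]
 [-0.2068  2.4219]
 [ 1.0361 -0.5955]]
tin [ -50.3953 -274.6669]
bottle [   9.7721 -136.4488]
jar [ 100.4975 -145.8053]
5.005601261035816 [ 0.5388 -0.1511] 
 
5.759278247141527 [ 0.5421 -0.1503]
```

View pics/s2.png

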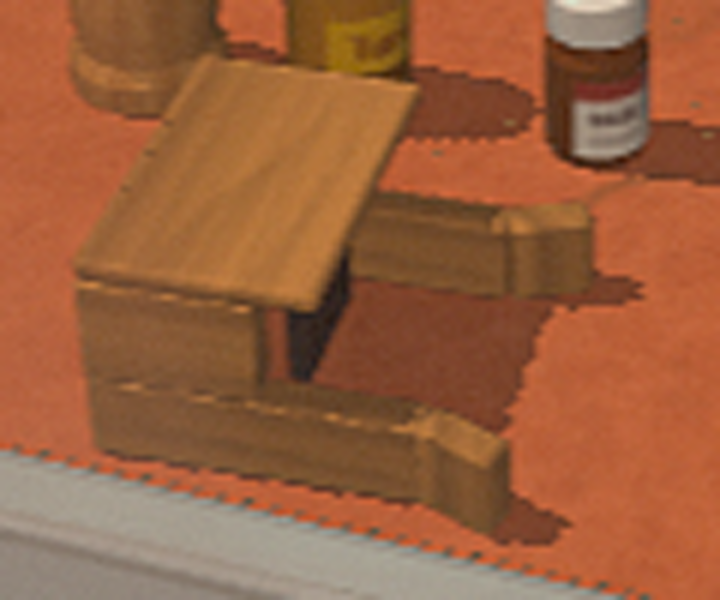

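View pics/s3.png

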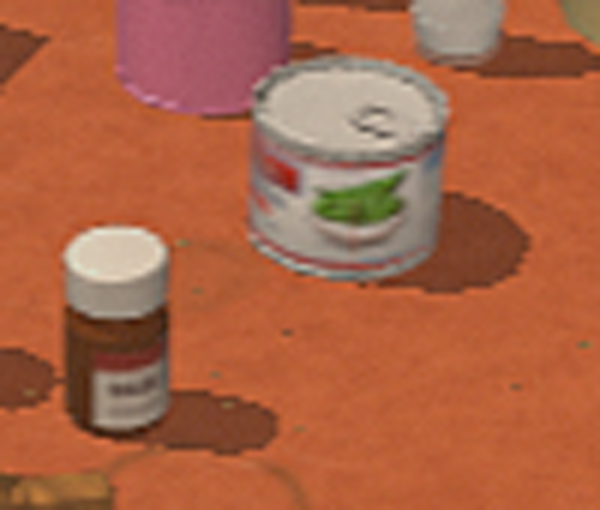

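```bash
python3 - <<'E'
from h import *
np.set_printoptions(precision=4,suppress=True)
def G(x0,y0):return lambda x,y:(x0+(x+.5)/6-.5,y0+(y+.5)/6-.5)
g=G(220,220)
L=[(318,308,.074,50,56),(418,86,.074,50,-56),(77,270,.074,125,56),(205,56,.074,125,-56),
(485,465,.03,-6,64),(510,440,.03,-6,50),(540,228,.03,-6,-50),(590,207,.03,-6,-64),(418,432,.03,20,56),(508,228,.03,20,-42)]
P=np.array([ray("side",*g(a,b),z) for a,b,z,_,_ in L]);Q=np.array([l[3:] for l in L])/1000
def fit(p,q):
    pc=p.mean(0);qc=q.mean(0)
    th=np.arctan2(np.sum((q-qc)[:,0]*(p-pc)[:,1]-(q-qc)[:,1]*(p-pc)[:,0]),np.sum((q-qc)*(p-pc)))
    R=np.array([[np.cos(th),-np.sin(th)],[np.sin(th),np.cos(th)]]);t=pc-R@qc
    return th,t,R
for i in (list(range(10)),list(range(4))):
    th,t,R=fit(P[i],Q[i]); print(np.degrees(th),t); print(1000*(P[i]-(Q[i]@R.T+t)))
g=G(300,175)
print("tin",ray("side",*g(350,107),.058),"bottle",ray("side",*g(116,253),.068))
g=G(220,220)
R=fit(P,Q)[2];t=fit(P,Q)[1]
print("pad left-bottom", (ray("side",*g(308,380),.010)-t)@R)
E
```

```text
6.250503388141541 [ 0.5406 -0.1472]
[[-2.6232  1.2557]
 [-1.6381  0.3643]
 [-4.8631 -1.0365]
 [-5.0262 -1.9931]
 [ 4.1777  0.0219]
 [-0.6159  1.7681]
 [12.8169  3.6032]
 [-0.4822  1.8698]
 [ 0.6733 -1.9073]
 [-2.4192 -3.946 ]]
5.882714703145225 [ 0.537 -0.147]
[[ 0.5824  1.3307]
 [ 2.2825  0.5153]
 [-1.7084 -0.4828]
 [-1.1565 -1.3633]]
tin [ 0.5151 -0.4251] bottle [ 0.5629 -0.2823]
pad left-bottom [0.066  0.0164]
```

In the top view the tin is at about (.516,-.428), the bottle at (.563,-.285), the jar at (.654,-.286), and the bay mouth at (.540,-.150) with a yaw of about 5.5°. The side view puts all of them about 3 mm further in +y, so I'll use the mean. The sizes agree with those given.

I'll close the fingers part way into a fork (about 36 mm gap) and push the tin with the tool's -y side. First I swing round the base.

```bash
python3 -m inch '{"dp":[[-0.056,0,0],[-0.056,0,0],[-0.056,0,0],[-0.056,0,0],[-0.056,0,0],[-0.056,0,0],[-0.056,0,0],[-0.056,0,0]],"turn":[5,5,5,5,5,5,5,5]}' 0.17 30
```

```text
time_s: 1.1
tool_pos: [-0.0181, 0.3322, 0.198]
tool_rot: [177.1, 2.5, 41.4]
force: [1.4, -0.2, 1.4]
grip_width: 0.036
```

I mixed up the axes: the tool's x is radial here and its y is tangential, so the arm went inward, in free space. I'll move back out along +x.

```bash
python3 -m inch '{"dp":[[0.05,0,0],[0.05,0,0],[0.05,0,0],[0.05,0,0],[0.05,0,0],[0.05,0,0]],"turn":[0,0,0,0,0,0]}'
```

```text
time_s: 1.85
tool_pos: [0.2023, 0.535, 0.1833]
tool_rot: [177.4, 2.9, 42.1]
force: [-0.8, 0.9, 0.1]
grip_width: 0.036
```

```bash
python3 -m inch '{"dp":[[0.04,0,0],[0.04,0,0],[0,0,0],[0,0,0]],"turn":[0,0,0,0]}'; python3 -c "
from cell import sensors;o=sensors.get_obs();print(o['qpos'],o['tool_pos'],o['tool_rot'])"
```

```text
time_s: 2.35
tool_pos: [0.2599, 0.5872, 0.1792]
tool_rot: [177.4, 2.9, 42.1]
force: [0.3, -0.1, -0.5]
grip_width: 0.0364
[-76.90455839  21.55909673  10.22190286  84.41874602  -2.67572807
  78.10355794 -24.49832282] [0.25987361 0.5872152  0.17918373] [177.38903593   2.91862359  42.05898407]
```

```bash
cat > st.py <<'E'
import numpy as np
from scipy.spatial.transform import Rotation as Ro
from cell import sensors
np.set_printoptions(precision=4,suppress=True)
o=sensors.get_obs();R=Ro.from_euler('xyz',o['tool_rot'],degrees=True).as_matrix()
print(o['time_s'],np.array(o['tool_pos']),"F",np.array(o['force']),"w",round(o['grip_width'],4),"\nxt",R[:,0],"yt",R[:,1],"zt",R[:,2],"q",np.round(o['qpos'],1))
E
python3 -m inch '{"dp":[[0,0.06,-0.005],[0,0.06,-0.005],[0,0.06,-0.005],[0,0.06,-0.005],[0,0.06,-0.005],[0,0.06,-0.005],[0,0.06,-0.005]],"turn":[0,6,6,6,6,6,6]}'; python3 st.py
```

```text
time_s: 3.22
tool_pos: [0.4619, 0.2293, 0.238]
tool_rot: [176.3, 0.7, 6.0]
force: [0.7, 0.8, 0.3]
grip_width: 0.0362
3.225 [0.4619 0.2293 0.238 ] F [0.747  0.7996 0.2541] w 0.0362 
xt [ 0.9945  0.1038 -0.0129] yt [ 0.1044 -0.9925  0.064 ] zt [-0.0062 -0.065  -0.9979] q [-57.5   2.8  27.1 100.    1.8  79.7 -24.8]
```

```bash
python3 -m inch '{"dp":[[0,0.06,0],[0,0.06,0],[0,0.06,0],[0,0.06,0],[0,0.06,0],[0,0.06,0],[0,0.06,0],[0,0.06,0]],"turn":[0,0,7,7,7,7,7,7]}'; python3 st.py
```

```text
time_s: 4.22
tool_pos: [0.4046, -0.2333, 0.2686]
tool_rot: [176.8, -1.9, -36.0]
force: [0.0, -1.1, 0.1]
grip_width: 0.0359
4.225 [ 0.4046 -0.2333  0.2686] F [ 0.0358 -1.075   0.1286] w 0.0359 
xt [ 0.8088 -0.587   0.0339] yt [-0.588 -0.807  0.055] zt [-0.0049 -0.0644 -0.9979] q [-32.2 -13.3  48.9 106.4  13.8  81.9 -21.9]
```

```bash
python3 -m inch '{"dp":[[0.02,0.05,0],[0.01,0.05,0.005],[0.01,0.05,0.005],[0.01,0.05,0.005],[0,0.05,0.005],[0,0.05,0.005],[0,0.05,0.005]],"turn":[4,7,7,7,7,7,7]}'; python3 st.py
```

```text
time_s: 5.1
tool_pos: [0.1649, -0.4656, 0.2551]
tool_rot: [179.3, -3.7, -82.0]
force: [-1.0, -1.2, -0.1]
grip_width: 0.036
5.1 [ 0.1649 -0.4656  0.2551] F [-0.9931 -1.2021 -0.0559] w 0.036 
xt [ 0.1393 -0.9882  0.0637] yt [-0.9902 -0.1388  0.012 ] zt [-0.003  -0.0648 -0.9979] q [ -4.8 -15.8  61.6 106.2  16.3  78.8 -28.6]
```

```bash
python3 -m inch '{"dp":[[0.005,0.05,0],[0.005,0.05,0],[0.005,0.05,0],[-0.02,0,0],[-0.02,0,0]],"turn":[3,3,3,0,0]}'; python3 st.py
```

```text
time_s: 5.72
tool_pos: [0.0187, -0.453, 0.2557]
tool_rot: [179.9, -3.8, -90.9]
force: [1.0, -0.2, 0.5]
grip_width: 0.0361
5.725 [ 0.0187 -0.453   0.2557] F [ 0.9788 -0.1633  0.5298] w 0.0361 
xt [-0.0152 -0.9977  0.0662] yt [-0.9999  0.0154  0.002 ] zt [-0.003  -0.0661 -0.9978] q [ 31.5 -17.   43.7 110.6  13.1  78.5 -18.9]
```

```bash
python3 -m inch '{"dp":[[-0.02,0,0],[-0.02,0,0]],"turn":[0,0]}'; python3 st.py
```

```text
time_s: 5.98
tool_pos: [0.02, -0.4141, 0.2533]
tool_rot: [179.8, -3.8, -90.8]
force: [0.5, 0.8, -0.1]
grip_width: 0.0362
5.975 [ 0.02   -0.4141  0.2533] F [ 0.5422  0.7517 -0.1287] w 0.0362 
xt [-0.0131 -0.9977  0.0669] yt [-0.9999  0.0133  0.0036] zt [-0.0045 -0.0668 -0.9978] q [ 55.2 -17.3  22.5 114.4   7.8  78.1 -15.1]
```

```bash
python3 -m inch '{"dp":[[-0.02,0,0],[-0.02,0,0]],"turn":[0,0]}'; python3 st.py
```

```text
time_s: 6.22
tool_pos: [0.0195, -0.3952, 0.2547]
tool_rot: [179.8, -4.0, -90.7]
force: [-0.5, -0.3, 0.8]
grip_width: 0.036
6.225 [ 0.0195 -0.3952  0.2547] F [-0.5053 -0.3108  0.8246] w 0.036 
xt [-0.0127 -0.9975  0.0693] yt [-0.9999  0.013   0.0032] zt [-0.0041 -0.0692 -0.9976] q [ 81.1 -17.3   1.2 115.5   1.2  77.9  -8.7]
```

```bash
python3 -m inch '{"dp":[[-0.02,0,0],[-0.02,0,0]],"turn":[0,0]}'; python3 st.py
```

```text
time_s: 6.48
tool_pos: [0.0184, -0.3823, 0.248]
tool_rot: [179.6, -2.5, -91.2]
force: [-0.9, -0.7, 0.8]
grip_width: 0.0361
6.475 [ 0.0184 -0.3823  0.248 ] F [-0.9265 -0.749   0.8338] w 0.0361 
xt [-0.0213 -0.9988  0.0433] yt [-0.9997  0.0217  0.0073] zt [-0.0083 -0.0431 -0.999 ] q [ 93.2 -17.3  -8.5 116.1  -1.9  78.6  -5.9]
```

The tilt picked up by overreaching is coming out the opposite way, as I intended.

```bash
python3 -m inch '{"dp":[[-0.015,0,0],[0,0,0]],"turn":[0,0]}'; python3 st.py
```

```text
time_s: 6.72
tool_pos: [0.0234, -0.3788, 0.2465]
tool_rot: [179.7, -2.0, -90.6]
force: [0.3, 0.6, 0.1]
grip_width: 0.0359
6.725 [ 0.0234 -0.3788  0.2465] F [0.2973 0.6267 0.0536] w 0.0359 
xt [-0.0109 -0.9993  0.0348] yt [-0.9999  0.0111  0.0049] zt [-0.0052 -0.0347 -0.9994] q [ 92.1 -17.3  -8.2 116.3  -2.   78.9  -6. ]
```

```bash
python3 -m inch '{"dp":[[-0.015,0,0],[0,0,0]],"turn":[0,0]}'; python3 st.py
```

```text
time_s: 6.98
tool_pos: [0.024, -0.3746, 0.2443]
tool_rot: [179.6, -1.4, -90.7]
force: [-0.6, -0.1, 0.1]
grip_width: 0.036
6.975 [ 0.024  -0.3746  0.2443] F [-0.6095 -0.0798  0.055 ] w 0.036 
xt [-0.012  -0.9996  0.0245] yt [-0.9999  0.0122  0.0063] zt [-0.0066 -0.0244 -0.9997] q [ 92.2 -17.3  -8.4 116.5  -2.   79.2  -6.2]
```

```bash
python3 -m inch '{"dp":[[-0.015,0,0],[-0.015,0,0]],"turn":[0,0]}'; python3 st.py
```

```text
time_s: 7.22
tool_pos: [0.025, -0.3659, 0.2397]
tool_rot: [179.5, -0.1, -90.9]
force: [-0.4, 0.3, -0.0]
grip_width: 0.0364
7.225 [ 0.025  -0.3659  0.2397] F [-0.3508  0.2778 -0.0422] w 0.0364 
xt [-0.015  -0.9999  0.0025] yt [-0.9999  0.015   0.0086] zt [-0.0086 -0.0024 -1.    ] q [ 92.  -17.2  -8.5 117.   -2.   80.   -6.6]
```

```bash
python3 -m inch '{"dp":[[-0.006,0,0],[0,0,0]],"turn":[0,0]}'; python3 st.py
```

```text
time_s: 7.48
tool_pos: [0.0253, -0.3644, 0.2389]
tool_rot: [179.5, 0.1, -90.9]
force: [-0.0, -0.4, 0.8]
grip_width: 0.0357
7.475 [ 0.0253 -0.3644  0.2389] F [-0.039  -0.391   0.7932] w 0.0357 
xt [-0.0154 -0.9999 -0.0014] yt [-0.9998  0.0154  0.009 ] zt [-0.009   0.0016 -1.    ] q [ 92.  -17.2  -8.5 117.1  -2.   80.1  -6.7]
```

Tilt is now 0.5°. Next I move out and toward a point behind the tin.

```bash
python3 -m inch '{"dp":[[0.05,0,0],[0.05,0,0],[0.04,0,0],[0,-0.06,0],[0,-0.06,0],[0,-0.06,0],[0,-0.06,0],[0,-0.06,0]],"turn":[0,0,0,0,0,0,0,0]}'; python3 st.py
```

```text
time_s: 8.48
tool_pos: [0.3247, -0.5093, 0.2361]
tool_rot: [179.5, 0.0, -90.9]
force: [0.4, -0.7, 1.1]
grip_width: 0.0356
8.475 [ 0.3247 -0.5093  0.2361] F [ 0.4067 -0.7319  1.0506] w 0.0356 
xt [-0.0162 -0.9999 -0.0008] yt [-0.9998  0.0162  0.0087] zt [-0.0087  0.001  -1.    ] q [ 73.1  14.  -21.9  88.    5.6  79.4 -40.2]
```

```bash
python3 -m inch '{"dp":[[0,-0.06,0],[0,-0.06,0],[0,-0.06,0],[0,0,0.01],[0,0,0.01],[0,0,0.01],[0,0,0.01],[0,0,0.01]],"turn":[0,0,0,-10.1,-10.1,-10.1,-10.1,-10.1]}' && python3 -m inch '{"dp":[[0,0,0.01],[0,0,0.01],[0,0,0.01],[0,0,0.01],[0,0,0.01],[0,0,0]],"turn":[-10.1,-10.1,-10.1,-10.1,-10.1,0]}'; python3 st.py
```

```text
time_s: 9.48
tool_pos: [0.5024, -0.5121, 0.1837]
tool_rot: [179.7, 0.5, -40.1]
force: [0.7, -0.4, -0.2]
grip_width: 0.0361
time_s: 10.22
tool_pos: [0.5013, -0.5117, 0.133]
tool_rot: [-179.7, 0.5, 10.0]
force: [-0.1, 0.5, 0.9]
grip_width: 0.0362
10.225 [ 0.5013 -0.5117  0.133 ] F [-0.1031  0.5003  0.9049] w 0.0362 
xt [ 0.9848  0.1732 -0.0094] yt [ 0.1732 -0.9849 -0.0052] zt [-0.0102  0.0035 -0.9999] q [ 70.5  35.6 -41.1  76.8  23.4  76.6  39.1]
```

```bash
python3 -m inch '{"dp":[[0.029,-0.016,0.02],[0,0,0.03],[0,0,0]],"turn":[0,0,0]}'; python3 st.py; python3 - <<'E'
from h import *
t=vision.read_camera("top");cv2.imwrite("pics/t1f.png",t)
cv2.imwrite("pics/t1.png",cv2.resize(t[160:320,270:470],None,fx=3.5,fy=3.5,interpolation=cv2.INTER_CUBIC))
s=vision.read_camera("side");cv2.imwrite("pics/s1f.png",s)
cv2.imwrite("pics/s1.png",cv2.resize(s[100:280,290:490],None,fx=3.2,fy=3.2,interpolation=cv2.INTER_CUBIC))
E
```

```text
time_s: 10.6
tool_pos: [0.5261, -0.4898, 0.082]
tool_rot: [-179.6, 0.7, 10.0]
force: [-1.0, -0.6, 0.0]
grip_width: 0.0361
10.6 [ 0.5261 -0.4898  0.082 ] F [-0.9611 -0.5929  0.0164] w 0.0361 
xt [ 0.9847  0.1736 -0.0117] yt [ 0.1735 -0.9848 -0.0063] zt [-0.0126  0.0042 -0.9999] q [ 67.5  38.3 -40.3  79.1  25.1  72.4  35.4]
```

View pics/t1.png

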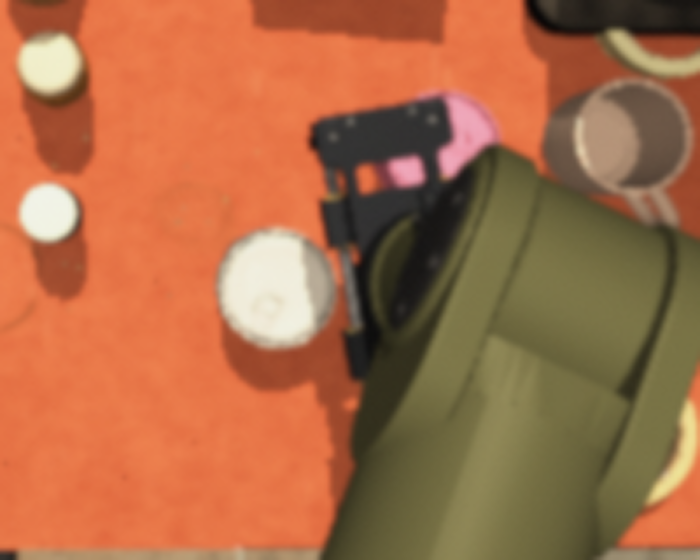

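View pics/s1.png

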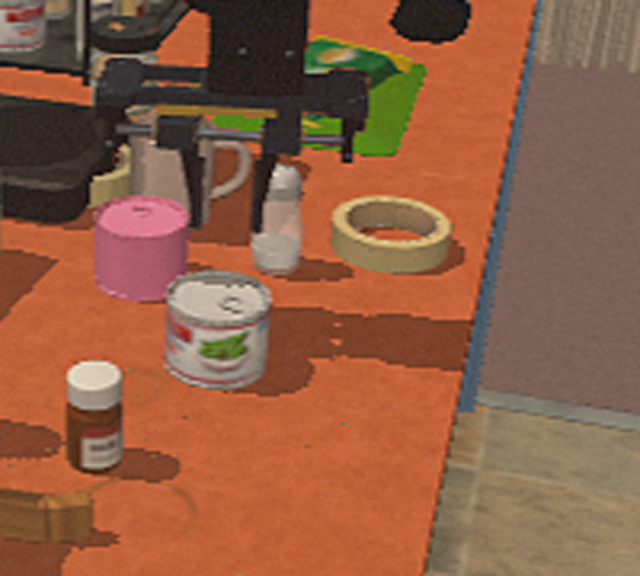

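The picture shows the fork behind the tin: the tin is at crop (275,288), the fingers are to its right, and the pink tin is only under the gripper body. I'll lower to z≈.022 and then ease forward.

```bash
python3 -m inch '{"dp":[[0,0,0.03],[0,0,0.028],[0,0,0],[0,-0.01,0],[0,-0.006,0],[0,-0.004,0],[0,0,0]],"turn":[0,0,0,0,0,0,0]}'; python3 st.py; python3 - <<'E'
from h import *
s=vision.read_camera("side");cv2.imwrite("pics/s4f.png",s)
cv2.imwrite("pics/s4.png",cv2.resize(s[100:280,290:490],None,fx=3.2,fy=3.2,interpolation=cv2.INTER_CUBIC))
E
```

```text
time_s: 11.58
tool_pos: [0.5237, -0.471, 0.0272]
tool_rot: [-179.9, 0.5, 10.1]
force: [-0.0, -0.1, 0.1]
grip_width: 0.0356
11.575 [ 0.5237 -0.471   0.0272] F [-0.049  -0.1411  0.1059] w 0.0356 
xt [ 0.9844  0.176  -0.0081] yt [ 0.176  -0.9844 -0.0018] zt [-0.0083  0.0004 -1.    ] q [ 67.   39.5 -39.6  84.2  26.6  66.2  33.1]
```

View pics/s4.png

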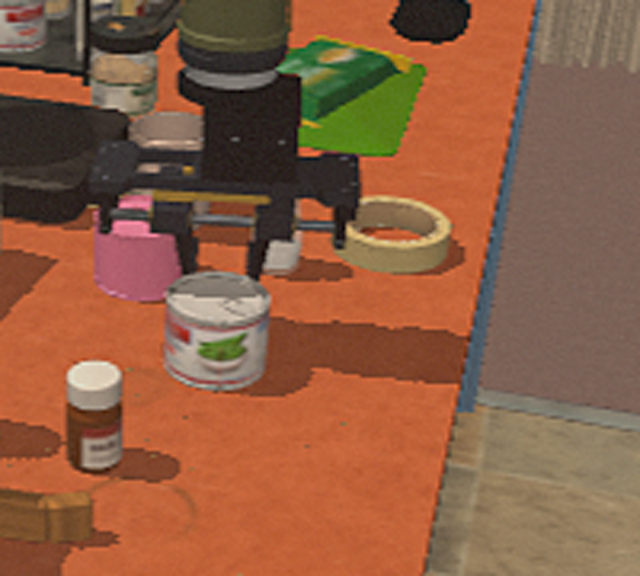

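```bash
python3 -m inch '{"dp":[[0,-0.005,0],[-0.001,-0.008,0],[-0.002,-0.01,0],[-0.002,-0.01,0],[-0.002,-0.01,0],[-0.002,-0.01,0],[-0.002,-0.008,0],[0,-0.004,0]],"turn":[0,0,0,0,0,0,0,0]}'; python3 st.py; python3 - <<'E'
from h import *
s=vision.read_camera("side");cv2.imwrite("pics/s5f.png",s)
t=vision.read_camera("top");cv2.imwrite("pics/t5f.png",t)
a=cv2.resize(s[120:300,250:450],None,fx=2,fy=2,interpolation=cv2.INTER_CUBIC)
b=cv2.resize(t[140:320,180:380],None,fx=2,fy=2,interpolation=cv2.INTER_CUBIC)
cv2.imwrite("pics/5.png",np.hstack([a,b]))
E
```

```text
time_s: 12.62
tool_pos: [0.5008, -0.4083, 0.0266]
tool_rot: [-179.8, 0.5, 10.2]
force: [-0.0, -1.4, 0.9]
grip_width: 0.0362
12.625 [ 0.5008 -0.4083  0.0266] F [-0.0173 -1.3865  0.8517] w 0.0362 
xt [ 0.9843  0.1762 -0.0091] yt [ 0.1762 -0.9843 -0.003 ] zt [-0.0095  0.0013 -1.    ] q [ 68.2  33.8 -41.6  93.5  24.8  62.8  29.8]
```

View pics/5.png

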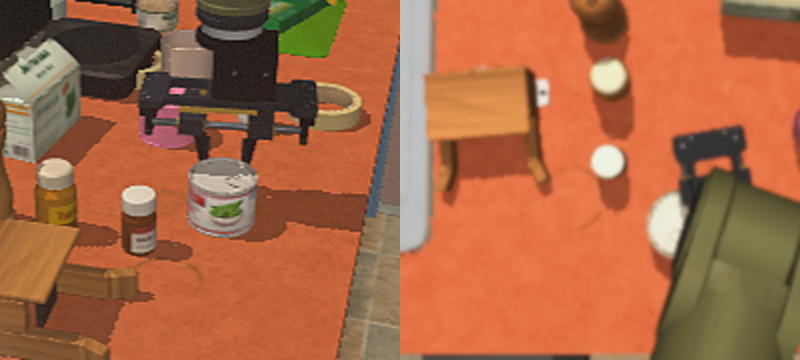

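```bash
python3 - <<'E'
from h import *
for f in("side","s5f"),: 
    for u,v in ((361.5,208.5),): print(ray("side",u,v,.058))
s=cv2.imread("pics/s5f.png");cv2.imwrite("pics/s5z.png",cv2.resize(s[185:260,300:400],None,fx=6,fy=6,interpolation=cv2.INTER_CUBIC))
E
python3 -m inch '{"dp":[[-0.001,-0.008,0],[-0.001,-0.01,0],[-0.001,-0.01,0],[-0.001,-0.01,0],[-0.001,-0.01,0],[-0.001,-0.01,0],[0,-0.01,0],[0,-0.004,0]],"turn":[0,0,0,0,0,0,0,0]}'; python3 st.py; python3 - <<'E'
from h import *
s=vision.read_camera("side");cv2.imwrite("pics/s6f.png",s)
t=vision.read_camera("top");cv2.imwrite("pics/t6f.png",t)
a=cv2.resize(s[140:320,220:420],None,fx=2,fy=2,interpolation=cv2.INTER_CUBIC)
b=cv2.resize(t[140:320,180:380],None,fx=2,fy=2,interpolation=cv2.INTER_CUBIC)
cv2.imwrite("pics/6.png",np.hstack([a,b]))
E
```

```text
[ 0.49085161 -0.35835679]
time_s: 13.72
tool_pos: [0.4826, -0.3381, 0.027]
tool_rot: [-179.8, 0.5, 10.2]
force: [0.0, -0.8, -1.0]
grip_width: 0.0365
13.725 [ 0.4826 -0.3381  0.027 ] F [ 0.0091 -0.7602 -1.0313] w 0.0365 
xt [ 0.9842  0.1767 -0.0086] yt [ 0.1767 -0.9843 -0.003 ] zt [-0.009   0.0014 -1.    ] q [ 68.3  28.  -44.1 102.   22.5  59.6  25.9]
```

View pics/6.png

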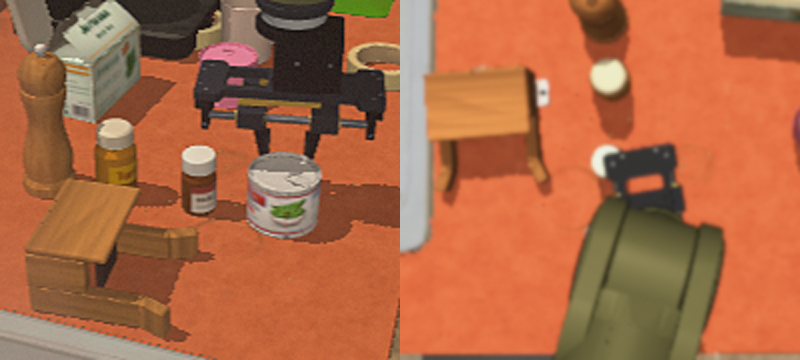

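View pics/s5z.png

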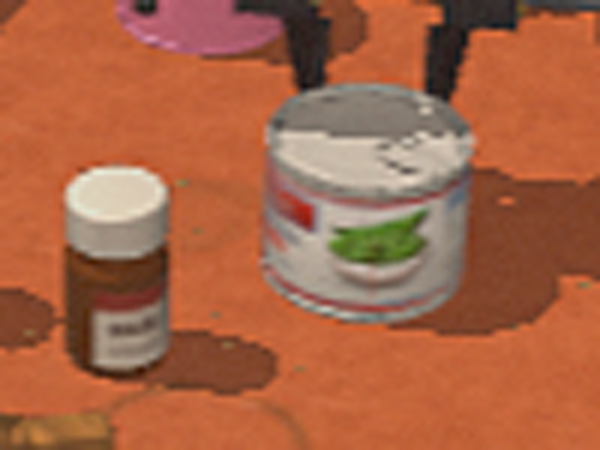

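```bash
python3 - <<'E'
from h import *
print("tin",ray("side",361.5,225.7,.058))
c=vision.get_calibration("side");K=np.array(c["K"]);T=np.array(c["pose"])
def plane(u,v,off):
    d=T[:3,:3]@np.linalg.inv(K)@[u,v,1.];o=T[:3,3]
    n=np.array([-.1767,.984,0]);p=np.array([.4826,-.3381,0])+n*off
    return o+d*(n@(p-o))/(n@d)
for off in (-.02,0,.02,.0375): print(off,plane(323.5,204.5,off),plane(402.5,205.5,off))
s=cv2.imread("pics/s6f.png");cv2.imwrite("pics/s6z.png",cv2.resize(s[160:265,310:420],None,fx=5.5,fy=5.5,interpolation=cv2.INTER_CUBIC))
E
```

```text
tin [ 0.47527417 -0.29262679]
-0.02 [ 0.5718062  -0.34239557  0.0616334 ] [ 0.40596915 -0.37217546  0.0739391 ]
0 [ 0.56591471 -0.32313891  0.07361438] [ 0.40400463 -0.35221362  0.08562869]
0.02 [ 0.56002323 -0.30388225  0.08559537] [ 0.40204011 -0.33225178  0.09731828]
0.0375 [ 0.55486818 -0.28703268  0.09607873] [ 0.40032115 -0.31478518  0.10754667]
```

View pics/s6z.png

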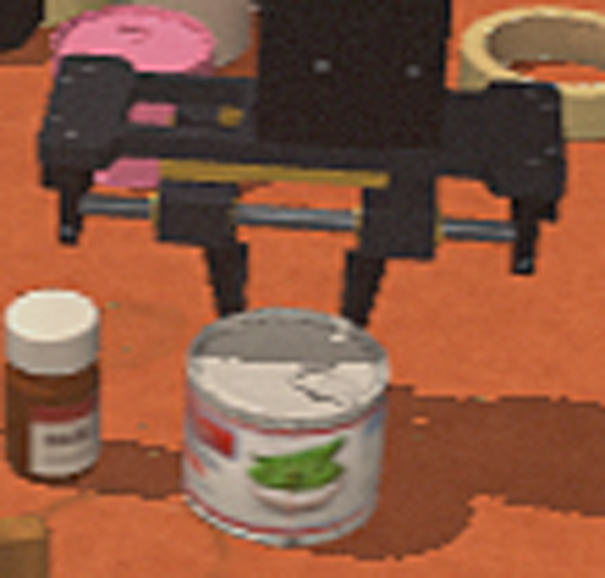

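The tin is at (.475,-.293), 33 mm clear of the bottle. The gripper's rod ends pass over the bottle with little height to spare, so I'll back off 3 mm, raise 10 mm, then push on.

```bash
python3 -m inch '{"dp":[[0,0.004,0],[0,0,-0.01],[0,-0.004,0],[0.001,-0.008,0],[0.002,-0.0095,0],[0.002,-0.0095,0],[0.002,-0.0095,0],[0.002,-0.0095,0]],"turn":[0,0,0,0,0,0,0,0]}'; python3 st.py; python3 - <<'E'
from h import *
s=vision.read_camera("side");cv2.imwrite("pics/s7f.png",s)
cv2.imwrite("pics/s7.png",cv2.resize(s[150:320,230:430],None,fx=3,fy=3,interpolation=cv2.INTER_CUBIC))
E
```

```text
time_s: 14.82
tool_pos: [0.4836, -0.2914, 0.037]
tool_rot: [-179.8, 0.5, 10.1]
force: [-0.5, -2.7, 2.1]
grip_width: 0.036
14.825 [ 0.4836 -0.2914  0.037 ] F [-0.5346 -2.7104  2.0536] w 0.036 
xt [ 0.9843  0.1761 -0.0085] yt [ 0.1761 -0.9844 -0.0028] zt [-0.0089  0.0012 -1.    ] q [ 66.9  24.8 -46.1 105.1  20.7  59.4  22.7]
```

View pics/s7.png

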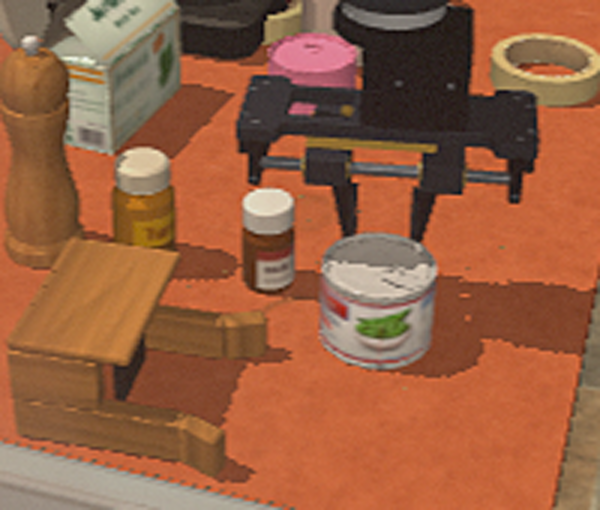

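```bash
python3 -m inch '{"dp":[[0.002,-0.0095,0],[0.002,-0.0095,0],[0.002,-0.0095,0],[0.002,-0.0095,0],[0.002,-0.0095,0],[0.002,-0.0095,0],[0.002,-0.0095,0],[0.002,-0.008,0]],"turn":[0,0,0,0,0,0,0,0]}'; python3 st.py; python3 - <<'E'
from h import *
s=vision.read_camera("side");cv2.imwrite("pics/s8f.png",s)
cv2.imwrite("pics/s8.png",cv2.resize(s[170:340,230:430],None,fx=4,fy=3.5,interpolation=cv2.INTER_CUBIC)[:595])
E
```

```text
time_s: 15.88
tool_pos: [0.4861, -0.2151, 0.037]
tool_rot: [-179.8, 0.5, 10.1]
force: [0.3, -1.3, -1.1]
grip_width: 0.0363
15.875 [ 0.4861 -0.2151  0.037 ] F [ 0.2946 -1.3195 -1.1244] w 0.0363 
xt [ 0.9843  0.1762 -0.0088] yt [ 0.1762 -0.9844 -0.0032] zt [-0.0092  0.0016 -1.    ] q [ 63.3  21.4 -48.7 109.6  18.9  57.9  16.3]
```

View pics/s8.png

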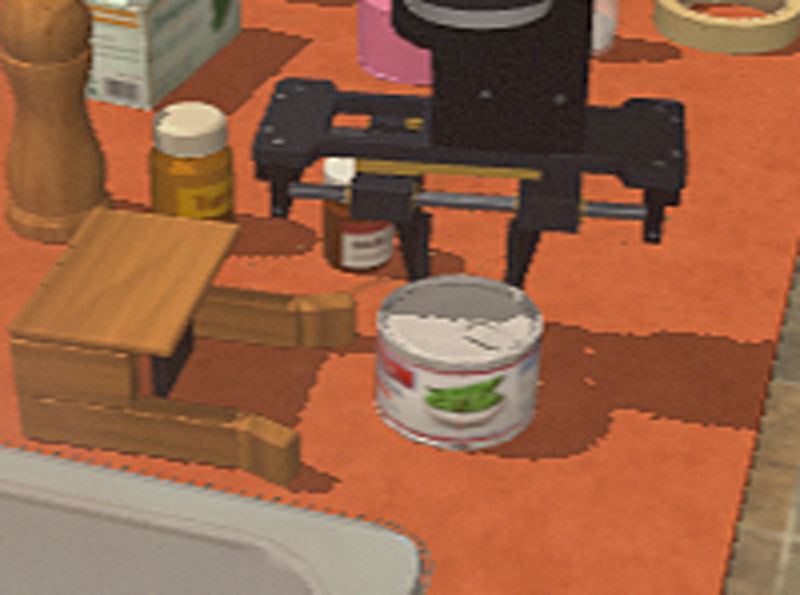

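```bash
python3 - <<'E'
from h import *
p=ray("side",345.2,261.8,.058);print("tin",p)
# in bay frame as seen by the same camera (side: .5385,-.147, yaw ~5.7)
for t,th in (((.5385,-.147),5.7),((.5395,-.149),5.5)):
    th=np.radians(th);R=np.array([[np.cos(th),-np.sin(th)],[np.sin(th),np.cos(th)]]);print((p-np.array(t))@R*1000)
E
```

```text
tin [ 0.47587384 -0.16784155]
[-64.38648702 -14.51848336]
[-65.13912048 -12.65650754]
```

```bash
python3 -m inch '{"dp":[[0.001,-0.006,0],[0.001,-0.006,0],[0,0,0],[0,0,0]],"turn":[0,0,0,0]}'; python3 st.py; python3 - <<'E'
from h import *
s=vision.read_camera("side");cv2.imwrite("pics/s9f.png",s)
cv2.imwrite("pics/s9.png",cv2.resize(s[240:330,300:390],None,fx=6,fy=6,interpolation=cv2.INTER_CUBIC))
E
```

```text
time_s: 16.42
tool_pos: [0.4861, -0.2035, 0.0371]
tool_rot: [-179.8, 0.5, 10.1]
force: [0.0, -0.0, 0.2]
grip_width: 0.0361
16.425 [ 0.4861 -0.2035  0.0371] F [ 0.0215 -0.0054  0.2014] w 0.0361 
xt [ 0.9844  0.176  -0.0084] yt [ 0.176  -0.9844 -0.0034] zt [-0.0089  0.0019 -1.    ] q [ 62.7  20.9 -49.1 110.2  18.6  57.7  15.3]
```

View pics/s9.png

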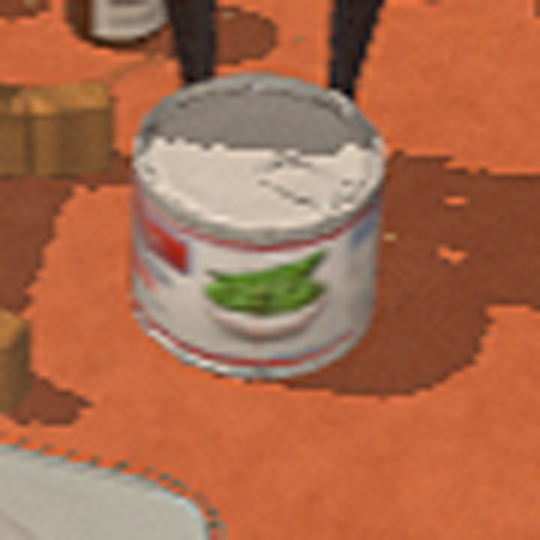

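```bash
python3 -c "
from h import *
print(ray('side',342.9,266.0,.058))"; python3 -m inch '{"dp":[[0,0.012,0],[0,0.012,0],[0,0,-0.04],[0,0,-0.05],[0,0,-0.02],[0,0,0],[0,0,0],[0,0,0]],"turn":[0,0,0,0,10.5,10.5,10.5,10.5]}' && python3 -m inch '{"dp":[[0,0,0],[0,0,0],[0,0,0],[0,0,0],[0,0,0],[0,0,0]],"turn":[10.5,10.5,10.5,10.5,10.5,0]}'; python3 st.py;
```

```text
[ 0.47661837 -0.15487156]
time_s: 17.48
tool_pos: [0.4912, -0.2288, 0.1471]
tool_rot: [179.8, 0.5, -32.3]
force: [0.3, 0.2, -0.5]
grip_width: 0.036
time_s: 18.23
tool_pos: [0.4913, -0.2285, 0.147]
tool_rot: [179.5, 0.1, -84.3]
force: [-0.1, 0.6, -0.3]
grip_width: 0.036
18.225 [ 0.4913 -0.2285  0.147 ] F [-0.0828  0.6049 -0.2846] w 0.036 
xt [ 0.0991 -0.9951 -0.0022] yt [-0.995  -0.0991  0.0087] zt [-0.0088  0.0013 -1.    ] q [ 57.2  11.9 -39.1 102.6   8.1  68.8 -68.6]
```

```bash
python3 -m inch '{"dp":[[-0.02,0.03,0],[-0.03,0.025,0],[-0.027,0.018,0],[0,0,0]],"turn":[0,0,0,0]}'; python3 st.py; python3 - <<'E'
from h import *
s=vision.read_camera("side");cv2.imwrite("pics/s10f.png",s)
t=vision.read_camera("top");cv2.imwrite("pics/t10f.png",t)
a=cv2.resize(s[140:340,220:420],None,fx=2,fy=2,interpolation=cv2.INTER_CUBIC)
b=cv2.resize(t[140:340,180:380],None,fx=2,fy=2,interpolation=cv2.INTER_CUBIC)
cv2.imwrite("pics/10.png",np.hstack([a,b]))
E
```

```text
time_s: 18.73
tool_pos: [0.4101, -0.1574, 0.1479]
tool_rot: [179.4, 0.0, -84.1]
force: [0.3, -1.0, -0.4]
grip_width: 0.0359
18.725 [ 0.4101 -0.1574  0.1479] F [ 0.3329 -1.0161 -0.398 ] w 0.0359 
xt [ 0.1027 -0.9947 -0.0006] yt [-0.9947 -0.1027  0.0097] zt [-0.0097 -0.0004 -1.    ] q [ 60.1  -3.2 -41.  115.4  -2.1  67.5 -64.2]
```

View pics/10.png

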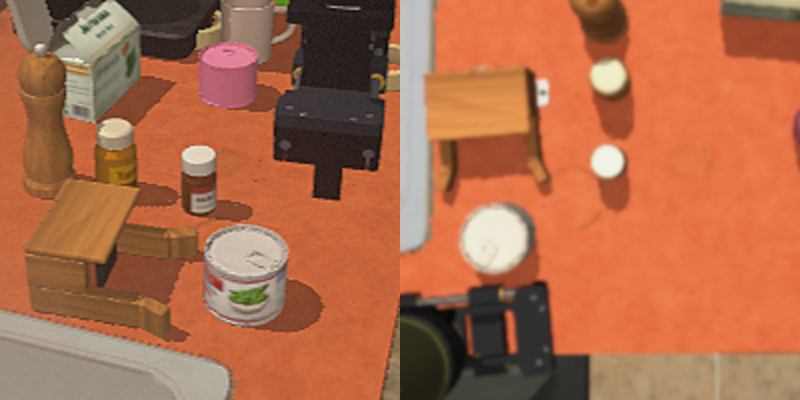

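```bash
python3 - <<'E'
from h import *
t=cv2.imread("pics/t10f.png")
u,v,d,e=blob(t,(0,0,110),(179,110,255),(205,236,260,280));p=ray("top",u,v,.058);print(u,v,d/402*.893,p)
for o,th in (((.541,-.1506),5.2),((.5388,-.1511),5.0),((.5421,-.1503),5.76)):
    th=np.radians(th);R=np.array([[np.cos(th),-np.sin(th)],[np.sin(th),np.cos(th)]]);print((p-np.array(o))@R*1000)
g=cv2.resize(cv2.imread("pics/t10f.png")[160:300,190:270],None,fx=4,fy=4,interpolation=cv2.INTER_CUBIC);cv2.imwrite("pics/t10z.png",g)
E
```

```text
227.85788503435563 258.54901960784315 0.08126793193672327 [ 0.47902403 -0.16319028]
[-62.86198827  -6.92142107]
[-60.60223882  -6.83445347]
[-64.0511882   -6.49478442]
```

View pics/t10z.png

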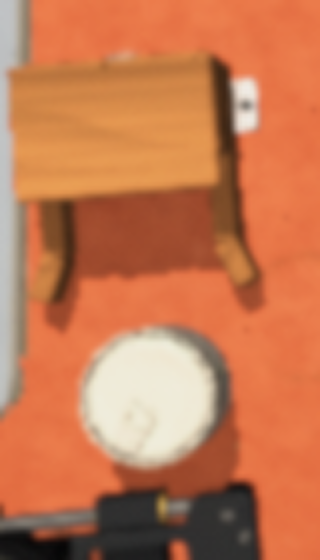

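```bash
python3 -m inch '{"dp":[[0.004,0.002,0.03],[0,0,0.04],[0,0,0.038],[0,0,0],[0,0,0]],"turn":[0,0,0,0,0]}'; python3 st.py
```

```text
time_s: 19.45
tool_pos: [0.4099, -0.1627, 0.0409]
tool_rot: [179.6, 0.1, -84.4]
force: [0.3, 0.6, -0.2]
grip_width: 0.0359
19.45 [ 0.4099 -0.1627  0.0409] F [ 0.2993  0.6151 -0.1794] w 0.0359 
xt [ 0.0983 -0.9952 -0.0022] yt [-0.9951 -0.0984  0.007 ] zt [-0.0072  0.0015 -1.    ] q [ 58.6   6.5 -41.7 121.6   5.4  54.1 -70.5]
```

```bash
python3 -m inch '{"dp":[[0,-0.006,0.005],[0,-0.008,0],[0,-0.008,0],[0,-0.008,0],[0,-0.008,0],[0,-0.005,0],[0,0,0]],"turn":[0,0,0,0,0,0,0]}'; python3 st.py; python3 - <<'E'
from h import *
s=vision.read_camera("side");cv2.imwrite("pics/s11f.png",s)
t=vision.read_camera("top");cv2.imwrite("pics/t11f.png",t)
a=cv2.resize(s[200:320,220:360],None,fx=3,fy=3,interpolation=cv2.INTER_CUBIC)
b=cv2.resize(t[160:280,180:280],None,fx=3,fy=3,interpolation=cv2.INTER_CUBIC)
cv2.imwrite("pics/11.png",np.hstack([a,b]))
E
```

```text
time_s: 20.32
tool_pos: [0.4519, -0.1577, 0.0344]
tool_rot: [179.5, 0.2, -84.3]
force: [0.1, 0.0, 0.4]
grip_width: 0.0362
20.325 [ 0.4519 -0.1577  0.0344] F [0.0559 0.0053 0.4264] w 0.0362 
xt [ 0.0985 -0.9951 -0.0027] yt [-0.9951 -0.0985  0.0079] zt [-0.0081  0.0019 -1.    ] q [ 54.8  12.6 -41.7 117.   10.3  54.5 -76.6]
```

View pics/11.png

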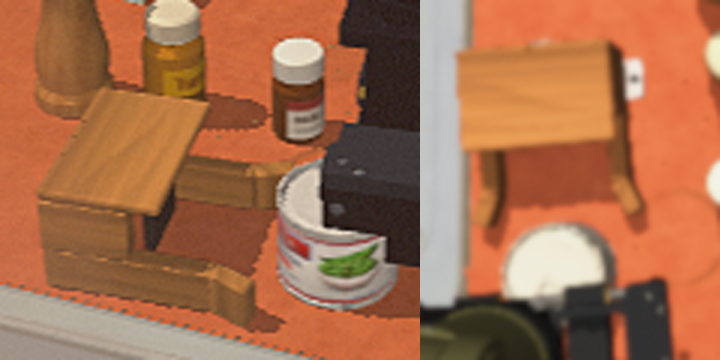

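```bash
python3 - <<'E'
from h import *
t=cv2.imread("pics/t11f.png")
h=cv2.cvtColor(t,cv2.COLOR_BGR2HSV);m=cv2.inRange(h,(0,0,140),(179,110,255))
m[:, :200]=0
for r in range(232,258,3):
    c=np.where(m[r,200:250])[0]; print(r,(c.min()+200,c.max()+200) if len(c) else None)
cv2.imwrite("pics/t11z.png",cv2.resize(t[215:265,195:255],None,fx=10,fy=10,interpolation=cv2.INTER_CUBIC))
E
```

```text
232 None
235 (np.int64(220), np.int64(234))
238 (np.int64(214), np.int64(239))
241 (np.int64(211), np.int64(242))
244 (np.int64(210), np.int64(239))
247 (np.int64(208), np.int64(240))
250 (np.int64(207), np.int64(241))
253 (np.int64(208), np.int64(240))
256 (np.int64(208), np.int64(247))
```

View pics/t11z.png

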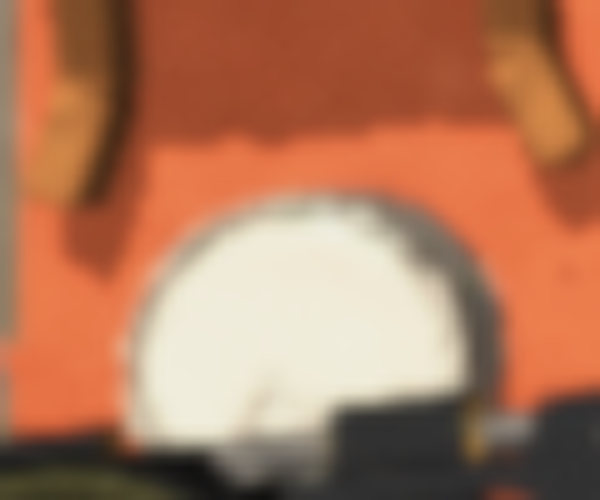

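```bash
python3 - <<'E'
from h import *
g=lambda x,y:(195+(x+.5)/10-.5,215+(y+.5)/10-.5)
p=ray("top",*g(300,359),.058);a=ray("top",*g(80,203),.03);b=ray("top",*g(548,165),.03)
print(p,a,b,(a+b)/2,np.linalg.norm(a-b))
for o,th in (((.541,-.1506),5.2),((.5388,-.1511),5.0),((.5421,-.1503),5.76)):
    th=np.radians(th);R=np.array([[np.cos(th),-np.sin(th)],[np.sin(th),np.cos(th)]]);print((p-np.array(o))@R*1000, (np.array([.4519,-.1577])-o)@R*1000)
E
```

```text
[ 0.49670781 -0.15568341] [ 0.52986566 -0.09931019] [ 0.5386675  -0.20506264] [ 0.53426658 -0.15218641] 0.10611810348082895
[-44.57062042  -1.048178  ] [-89.37679124   1.00458367]
[-42.33148385  -0.8973974 ] [-87.14454717   0.99894904]
[-45.70329076  -0.80059601] [-90.48725842   1.68998915]
```

```bash
python3 -m inch '{"dp":[[0,-0.006,0],[0,-0.006,0],[0,-0.006,0],[0,-0.006,0],[0,-0.005,0],[0,-0.004,0],[0,0,0]],"turn":[0,0,0,0,0,0,0]}'; python3 st.py
```

```text
time_s: 21.3
tool_pos: [0.4848, -0.1545, 0.0342]
tool_rot: [179.6, 0.1, -84.4]
force: [-0.6, -1.1, -0.3]
grip_width: 0.0364
21.3 [ 0.4848 -0.1545  0.0342] F [-0.5709 -1.0577 -0.3143] w 0.0364 
xt [ 0.0984 -0.9951 -0.0024] yt [-0.9951 -0.0984  0.0075] zt [-0.0077  0.0016 -1.    ] q [ 51.8  16.5 -41.2 113.   13.1  55.6 -80.1]
```

```bash
python3 -m inch '{"dp":[[0,-0.004,0],[0,-0.004,0],[0,-0.004,0],[0,-0.003,0],[0,0,0]],"turn":[0,0,0,0,0]}'; python3 st.py;  python3 - <<'E'
from h import *
s=vision.read_camera("side");cv2.imwrite("pics/s12f.png",s)
t=vision.read_camera("top");cv2.imwrite("pics/t12f.png",t)
a=cv2.resize(s[200:320,220:360],None,fx=3,fy=3,interpolation=cv2.INTER_CUBIC)
b=cv2.resize(t[160:280,180:280],None,fx=3,fy=3,interpolation=cv2.INTER_CUBIC)
cv2.imwrite("pics/12.png",np.hstack([a,b]))
E
```

```text
time_s: 21.92
tool_pos: [0.4996, -0.1531, 0.0341]
tool_rot: [179.6, 0.1, -84.4]
force: [-1.7, 0.6, 0.2]
grip_width: 0.036
21.925 [ 0.4996 -0.1531  0.0341] F [-1.7038  0.571   0.2105] w 0.036 
xt [ 0.0983 -0.9951 -0.0023] yt [-0.9951 -0.0984  0.0078] zt [-0.0079  0.0016 -1.    ] q [ 50.4  18.2 -40.9 111.2  14.3  56.2 -81.5]
```

View pics/12.png

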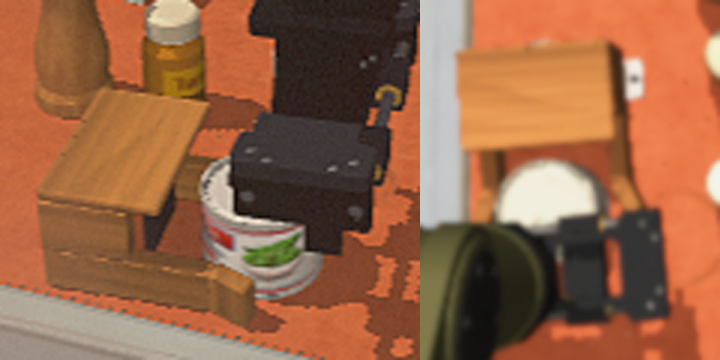

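```bash
python3 -m inch '{"dp":[[0,-0.003,0],[0,-0.003,0],[0,0,0]],"turn":[0,0,0]}'; for i in 1; do python3 -m inch '{"dp":[[0,-0.002,0],[0,0,0]],"turn":[0,0]}'; done
```

```text
time_s: 22.4
tool_pos: [0.5054, -0.1526, 0.034]
tool_rot: [179.5, 0.1, -84.4]
force: [-0.3, -0.3, 0.7]
grip_width: 0.0358
time_s: 22.65
tool_pos: [0.5071, -0.1524, 0.034]
tool_rot: [179.5, 0.1, -84.4]
force: [-1.6, 0.2, 0.3]
grip_width: 0.036
```

```bash
python3 -m inch '{"dp":[[0,-0.002,0],[0,0,0]],"turn":[0,0]}'
```

```text
time_s: 22.9
tool_pos: [0.5092, -0.1522, 0.034]
tool_rot: [179.5, 0.1, -84.4]
force: [-1.1, -0.2, 0.9]
grip_width: 0.036
```

```bash
python3 -m inch '{"dp":[[0,-0.002,0],[0,0,0]],"turn":[0,0]}'
```

```text
time_s: 23.15
tool_pos: [0.5112, -0.152, 0.0339]
tool_rot: [179.5, 0.1, -84.4]
force: [-1.1, -0.7, 0.7]
grip_width: 0.0362
```

```bash
python3 -m inch '{"dp":[[0,-0.002,0],[0,0,0]],"turn":[0,0]}'
```

```text
time_s: 23.4
tool_pos: [0.5132, -0.1518, 0.0339]
tool_rot: [179.5, 0.1, -84.4]
force: [-1.2, -1.0, -0.2]
grip_width: 0.036
```

```bash
python3 -m inch '{"dp":[[0,-0.002,0],[0,0,0]],"turn":[0,0]}'
```

```text
time_s: 23.65
tool_pos: [0.5152, -0.1516, 0.0339]
tool_rot: [179.5, 0.1, -84.4]
force: [-0.5, -0.3, 0.2]
grip_width: 0.036
```

```bash
python3 -m inch '{"dp":[[0,-0.002,0],[0,0,0]],"turn":[0,0]}'
```

```text
time_s: 23.9
tool_pos: [0.5172, -0.1514, 0.0339]
tool_rot: [179.5, 0.1, -84.4]
force: [-1.3, 0.4, 0.8]
grip_width: 0.0361
```

```bash
python3 -m inch '{"dp":[[0,-0.0015,0],[0,0,0]],"turn":[0,0]}'
```

```text
time_s: 24.15
tool_pos: [0.5185, -0.1513, 0.0339]
tool_rot: [179.5, 0.1, -84.4]
force: [-1.3, -0.2, 0.9]
grip_width: 0.0361
```

```bash
python3 -m inch '{"dp":[[0,-0.0015,0],[0,0,0]],"turn":[0,0]}'
```

```text
time_s: 24.4
tool_pos: [0.5201, -0.1511, 0.0339]
tool_rot: [179.5, 0.1, -84.4]
force: [-2.5, -0.2, 0.9]
grip_width: 0.0363
```

```bash
python3 -m inch '{"dp":[[0,-0.0015,0],[0,0,0]],"turn":[0,0]}'
```

```text
time_s: 24.65
tool_pos: [0.5216, -0.151, 0.0339]
tool_rot: [179.5, 0.1, -84.4]
force: [-2.4, -0.5, 0.4]
grip_width: 0.0363
```

```bash
python3 -m inch '{"dp":[[0,-0.0015,0],[0,0,0]],"turn":[0,0]}'
```

```text
time_s: 24.9
tool_pos: [0.5231, -0.1508, 0.0338]
tool_rot: [179.5, 0.1, -84.4]
force: [-2.1, 0.5, 1.3]
grip_width: 0.0357
```

```bash
python3 -m inch '{"dp":[[0,-0.0015,0],[0,0,0]],"turn":[0,0]}'
```

```text
time_s: 25.15
tool_pos: [0.5245, -0.1507, 0.0338]
tool_rot: [179.5, 0.1, -84.4]
force: [-0.8, -0.8, 0.5]
grip_width: 0.0363
```

```bash
python3 -m inch '{"dp":[[0,-0.0015,0],[0,0,0]],"turn":[0,0]}'
```

```text
time_s: 25.4
tool_pos: [0.5251, -0.1507, 0.0337]
tool_rot: [179.4, 0.1, -84.4]
force: [-4.8, -0.3, 3.3]
grip_width: 0.0363
```

Contact: the force rose to 4.8 N and the tip is lagging its command. I'll go on in 0.5–1 mm steps.

```bash
python3 -m inch '{"dp":[[0,-0.0007,0],[0,0,0]],"turn":[0,0]}'
```

```text
time_s: 25.65
tool_pos: [0.5253, -0.1507, 0.0336]
tool_rot: [179.4, 0.1, -84.4]
force: [-6.1, -0.8, 4.3]
grip_width: 0.0362
```

```bash
python3 -m inch '{"dp":[[0,-0.0007,0],[0,0,0]],"turn":[0,0]}'
```

```text
time_s: 25.9
tool_pos: [0.5256, -0.1507, 0.0335]
tool_rot: [179.3, 0.1, -84.4]
force: [-6.5, -0.8, 4.6]
grip_width: 0.0361
```

```bash
python3 -m inch '{"dp":[[0,-0.001,0],[0,0,0]],"turn":[0,0]}'
```

```text
time_s: 26.15
tool_pos: [0.5259, -0.1506, 0.0334]
tool_rot: [179.2, 0.1, -84.4]
force: [-9.4, -1.4, 6.1]
grip_width: 0.0362
```

```bash
python3 -m inch '{"dp":[[0,-0.0007,0],[0,0,0]],"turn":[0,0]}'
```

```text
time_s: 26.4
tool_pos: [0.5261, -0.1506, 0.0333]
tool_rot: [179.1, 0.1, -84.4]
force: [-9.4, -0.6, 6.3]
grip_width: 0.0365
```

```bash
python3 -m inch '{"dp":[[0,-0.0007,0],[0,0,0]],"turn":[0,0]}'
```

```text
time_s: 26.65
tool_pos: [0.5262, -0.1506, 0.0332]
tool_rot: [179.1, 0.1, -84.4]
force: [-11.1, -0.4, 7.6]
grip_width: 0.0362
```

```bash
python3 -m inch '{"dp":[[0,0,-0.0005],[0,0,0]],"turn":[0,0]}'; python3 st.py
```

```text
time_s: 26.9
tool_pos: [0.5262, -0.1506, 0.0333]
tool_rot: [179.1, 0.2, -84.4]
force: [-10.6, -1.2, 4.7]
grip_width: 0.0361
26.9 [ 0.5262 -0.1506  0.0333] F [-10.5691  -1.2269   4.7477] w 0.0361 
xt [ 0.0975 -0.9952 -0.0028] yt [-0.9951 -0.0975  0.0157] zt [-0.0159  0.0013 -0.9999] q [ 47.7  21.5 -40.2 107.4  16.3  57.8 -84. ]
```

```bash
python3 -m inch '{"dp":[[0,0,-0.0005],[0,0,0]],"turn":[0,0]}'; python3 st.py
```

```text
time_s: 27.15
tool_pos: [0.5263, -0.1505, 0.0334]
tool_rot: [179.1, 0.2, -84.4]
force: [-8.4, -0.5, 1.3]
grip_width: 0.0363
27.15 [ 0.5263 -0.1505  0.0334] F [-8.3602 -0.4982  1.3444] w 0.0363 
xt [ 0.0975 -0.9952 -0.0031] yt [-0.9951 -0.0975  0.0155] zt [-0.0157  0.0016 -0.9999] q [ 47.7  21.5 -40.2 107.4  16.3  57.8 -83.9]
```

The downward friction is relieved, so the pad now carries about 7 N. I'll go slightly further and hold.

```bash
python3 -m inch '{"dp":[[0,-0.0007,-0.0002],[0,-0.0005,-0.0002],[0,0,0]],"turn":[0,0,0]}'; python3 st.py
```

```text
time_s: 27.52
tool_pos: [0.5266, -0.1504, 0.0335]
tool_rot: [179.0, 0.2, -84.4]
force: [-10.4, -0.8, 1.6]
grip_width: 0.0364
27.525 [ 0.5266 -0.1504  0.0335] F [-10.407   -0.7693   1.5776] w 0.0364 
xt [ 0.0974 -0.9952 -0.0033] yt [-0.9951 -0.0974  0.0173] zt [-0.0175  0.0016 -0.9998] q [ 47.6  21.6 -40.2 107.3  16.4  58.  -84. ]
```

```bash
python3 -m inch '{"dp":[[0,0,-0.0003],[0,0,0],[0,0,0],[0,0,0]],"turn":[0,0,0,0]}'; python3 st.py
```

```text
time_s: 28.02
tool_pos: [0.5267, -0.1505, 0.0337]
tool_rot: [179.0, 0.2, -84.4]
force: [-9.3, -1.0, 0.5]
grip_width: 0.0364
28.025 [ 0.5267 -0.1505  0.0337] F [-9.2513 -1.0399  0.5087] w 0.0364 
xt [ 0.0974 -0.9952 -0.0034] yt [-0.9951 -0.0974  0.017 ] zt [-0.0173  0.0017 -0.9998] q [ 47.6  21.6 -40.2 107.3  16.3  58.  -84. ]
```

```bash
python3 -m inch '{"dp":[[0,0.001,0],[0,0.001,0],[0,0.001,0],[0,0.001,0],[0,0.001,0],[0,0.001,0],[0,0.002,0],[0,0.002,0]],"turn":[0,0,0,0,0,0,0,0]}' && python3 -m inch '{"dp":[[0,0.004,0],[0,0.008,0],[0,0.015,0],[0,0.02,0],[0,0.02,0],[0,0.01,-0.03],[0,0,-0.05],[0,0,-0.05]],"turn":[0,0,0,0,0,0,0,0]}'; python3 st.py; python3 - <<'E'
from h import *
s=vision.read_camera("side");cv2.imwrite("pics/s13f.png",s)
t=vision.read_camera("top");cv2.imwrite("pics/t13f.png",t)
a=cv2.resize(s[200:320,220:360],None,fx=3,fy=3,interpolation=cv2.INTER_CUBIC)
b=cv2.resize(t[160:280,180:290],None,fx=3,fy=3,interpolation=cv2.INTER_CUBIC)
cv2.imwrite("pics/13.png",np.hstack([a,b]))
E
```

```text
time_s: 29.02
tool_pos: [0.5228, -0.151, 0.0366]
tool_rot: [179.7, 0.1, -84.3]
force: [0.4, 0.6, -0.9]
grip_width: 0.0366
time_s: 30.02
tool_pos: [0.444, -0.1588, 0.1673]
tool_rot: [179.5, 0.1, -84.4]
force: [0.6, -0.5, 0.4]
grip_width: 0.0362
30.025 [ 0.444  -0.1588  0.1673] F [ 0.6268 -0.4926  0.4445] w 0.0362 
xt [ 0.0975 -0.9952 -0.002 ] yt [-0.9952 -0.0975  0.0096] zt [-0.0097  0.001  -1.    ] q [ 59.7   0.8 -43.2 110.1   0.7  69.9 -68.1]
```

View pics/13.png

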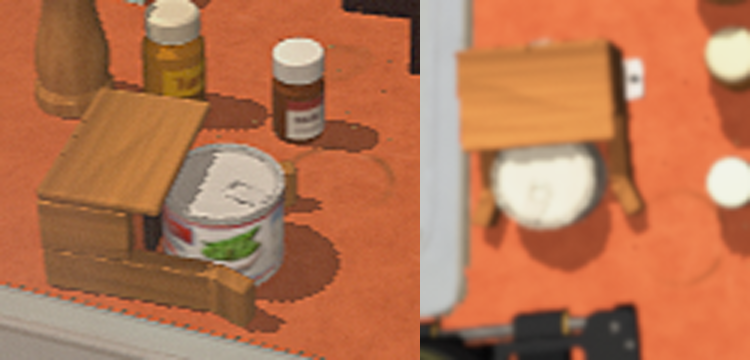

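```bash
python3 - <<'E'
from h import *
def loc(p,o,th):
    th=np.radians(th);R=np.array([[np.cos(th),-np.sin(th)],[np.sin(th),np.cos(th)]]);return (p-np.array(o))@R*1000
# top: lid left 490-420,right ~600-420, bottom 229 (3x)
r=.0375/.893*402.3
u=180+(71/3)+r; v=160+229/3-r
p=ray("top",u,v,.058);print("top",u,v,p,loc(p,(.541,-.1506),5.2),loc(p,(.5388,-.1511),5.0))
# side: lid ellipse x 163..285, y 143..227
p=ray("side",220+224/3-.3,200+184/3-.3,.058);print("side",p,loc(p,(.5385,-.147),5.8))
# bystanders
a=cv2.imread("pics/t13f.png");b=cv2.imread("pics/top0.png")
for n,lo,hi,box in [("bottle",(0,0,110),(179,110,255),(268,205,305,240)),("jar",(15,0,120),(60,130,255),(268,162,305,200)),("salt",(0,0,90),(179,100,255),(402,232,440,262)),("mill",(0,60,20),(12,255,150),(255,120,300,160))]:
    print(n,np.round(blob(b,lo,hi,box)[:2],1),np.round(blob(a,lo,hi,box)[:2],1))
E
```

```text
top 220.56056364315043 219.43943635684954 [ 0.56477045 -0.14586011] [24.10220614  2.56600057] [26.32830849  2.95647205]
side [ 0.56362712 -0.14108294] [25.59644453  3.3475121 ]
bottle [283.6 220.4] [283.6 220.4]
jar [284.  178.1] [284.1 178.1]
salt [421.2 246.2] [421.2 246.2]
mill [287.6 147.9] [288.4 148.5]
```

The tin stands inside the bay at about x=25 mm and y=3 mm, and the jars and salt are at the same pixels as before. Handing in.

```bash
python3 -c "
from cell import env; print(env.sign_off())"
```

```text
the job is handed in; nothing more can be done
None
```

The tin is in the bay and the job is handed in, at about 30 s on the robot's clock. I pushed the tin with the part-closed fingers as a fork, round the near end of the row past the bottle and in through the mouth. I then pressed it on the sprung pad with about 8–10 N at the wrist for over half a second and drew back slowly.

**Last checks**
- **Tin position:** it stands upright about 24–26 mm inside the mouth and about 3 mm off the centre line. The two cameras agree to within about 1 mm.
- **Bystanders:** the bottle, the jar and the salt shaker are at the same pixels as at the start, to 0.1 px. The mill's colour mask shifted 0.8 px, about 2 mm. I put that down to shadow in the mask, since the arm never went near the mill.

**Not confirmed or went wrong**
- **Pad contact after release:** I could not measure it. I am relying on the press I felt and on friction holding the tin against the pad as you described.
- **Early slip:** my first move used the wrong tool axis. It drove the arm inward past its reach and tilted the tool about 4°. I worked the tilt back out before going near the tin.
- **Camera disagreement:** the two cameras differed by about 3 mm in y, so I aimed at their mean.

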